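Put the double funnel holder back on its stand

TASK

Put the white double funnel holder back on its stand: thread its boss over the top of the steel rod and lower it gently and squarely, under control all the way, without letting it drop or forcing it. When it comes to rest on the rod's cross pin, feel for the pin by turning the holder under light pressure until the slot in the boss drops over it and the holder sits fully home and level, then let go and leave the other things on the bench alone.

Things in the scene. Friction and masses are not known exactly. Their poses are not given: they have to be found in the camera images.
- holder: White plastic double funnel holder, 0.14 to 0.28 kg, 336 mm long, lying flat. Origin: on the bore axis, over which it balances, at the underside; z up along the bore, x along the two arms; the same turned half round. Boss: 34 mm diameter, z 0 to 45 mm, on a 43 mm foot (z 0 to 9 mm); 14 mm bore right through. A 66 mm funnel ring, z 0 to 30 mm, centred at x = +135 and -135 mm.
- grip_a (a point): Point to grasp on the holder's +x arm: 70 mm from the bore axis, 22 mm above the underside. The arm is a straight bar along x, 14 mm wide (y), 16 mm high (z 14 to 30 mm), free from the boss to 102 mm from the bore axis. Close across it. (The boss itself is no place to hold: the rod comes up through it.)
- grip_b (a point): The same point on the -x arm, 70 mm from the bore axis.
- slot (a point): Middle of the roof of the slot under the boss, on the bore axis, 9 mm above the underside. The slot runs straight across the foot along the holder's x axis: 6.5 mm wide, 9 mm deep (z 0 to 9 mm), open below and at both ends.
- stand: Funnel stand, fixed: grey steel base plate 200 x 130 x 12 mm, a plain vertical steel rod of 12 mm diameter rising from its centre. Origin: centre of the plate's underside, on the rod axis, at bench height; z up along the rod, x along the 200 mm side, y along the 130 mm side.
- rod_top (a point): Centre of the rod's upper end, on its axis, 250 mm above the bench. It is bevelled from 12 mm down to 5 mm over the last 4.5 mm.
- pin (a point): Where the cross pin goes through the rod, 95 mm above the bench. Pin: level, 5 mm diameter, 46 mm long, firm. Its direction is NOT measured (this point has the stand's axes): seen from above, 0.15 to 1.42 rad anticlockwise of the stand's y axis, as the thread pulled up. Holder's underside above the bench: 97.5 mm resting on the pin, slot off it; 88.5 mm fully home, slot over pin.
- amber_bottle: Bystander: amber glass bottle, 66 mm diameter, 130 mm tall. Origin at the centre of its underside, z up.
- jar: Bystander: low white ointment jar with a blue cap, 68 mm diameter, 55 mm tall. Origin at the centre of its underside, z up.
- funnel: Bystander: glass funnel standing mouth down, 86 mm diameter, 88 mm tall. Origin at the centre of its rim on the bench, z up.
There are look-alikes about, which are no part of the job. Of the things that look like the stand, the larger one is meant.

How it is judged:
By the outcome, as a careful person would: the job done as asked, in the order asked, and still so for the second after the job is handed in, with the robot touching nothing.
It also fails if it takes over 72 s, if anything falls off the work surface, if the arm or the gripper's body presses on something with over 40 N, if the wrist force passes 120 N, or if a joint passes its speed limit or range.

ROBOT

A 7-joint arm with a two-finger parallel gripper is mounted at the origin on the work surface. World frame = base frame: x ahead of the robot, y to its left, z up, the work surface at z = 0. Lengths are in m, angles in rad, forces in N, time in s.
With the tool pointing down it reaches from about 0.4 to 0.85 m from the base axis. Payload 10.4 kg.
Tool frame: the origin (TCP) lies at the very end of the fingers, on their centre line; the grasp point (between the pads) lies 19 mm behind it; x points along the fingers, y is the direction in which the jaws open and shut, and the axes are right-handed (so a half turn about x gives the same grasp; the last joint's range is limited). The gripper opens to 85 mm and grips with 20 to 120 N. Pads are 22 mm wide; open, the fingers measure 114 mm over their backs; the gripper's body (76 mm by 85 mm) begins 54 mm behind the grasp point. The pads swing forward as they close: fully open they stand 13 mm farther back than shut.
Start: joints at [-1.234, 0.332, -0.065, 1.46, 0.022, 1.35, -0.088], TCP at [0.22, 0.585, 0.231] pointing down, gripper open.
Joint ranges: [-2.6, 2.6], [-0.5, 2.12], [-1.47, 1.34], [0.16, 2.42], [-1.27, 4.41], [0.06, 2.06], [-2.6, 2.6]. Speed limits (rad/s): [2.22, 2.22, 2.79, 2.79, 3.14, 3.14, 3.14].

INTERFACE

Orientations are given as a unit quaternion [x, y, z, w].
In Python, from workcell import monitor, camera, ticket, regions_of gives the robot as it stands.
- The arm moves only by the tool step_arm, never from a script. Its argument "increments" is a list of rows, each a list of 5 numbers: the finger opening in m, from 0 to 0.0854, then the shift along the world's x, y, z in m, then the turn about the world's z in rad. A call has 1 to 12 rows; each row shifts and turns the commanded pose from where the row before left it; what a row does not reach is not made up. A row lasts 1/12 s, in which the tool goes at most 41.7 mm and 7.16 degrees, less where a joint would pass 70% of its speed; a pose out of reach is approached as far as the arm can. A call with a gripper value outside its range is refused whole. The fingers move at their own pace and stop on an object; "force" is the grip in N (left out, the last holds). Time passes only in rows, so rows that do not move let the fingers close. It gives the time, the measured TCP pose, the force and the opening at its end, in the units of the state.
- monitor.get_obs(): the state, without advancing time (a new reading comes with each control period).
- camera(name): name is "scene" or "top" or "wrist"; returns a dict with "color" (400x640x3 uint8, red, green, blue), "range_z" (400x640 float32, m along the optical axis (not along the pixel's ray), 0 where there is no reading), "fx", "fy", "cx", "cy" (pixels), "k1" (the pictures are not rectified: a ray, as slopes to the right and down, at radius r is drawn at 1 + k1 r^2 times it, then the intrinsics apply), "cam_to_world" (4x4, takes a point from camera to world coordinates). Camera axes: x right, y up, looking along -z (the intrinsics and any distortion apply to the point x, -y, -z); pixel columns grow to the right and rows downward; lengths in m; the calibration is good to about 2 mm. A picture is of the moment at which its call begins.
- ticket.hand_in(): hands the job in, once; it reports no verdict.
Trained networks look in a picture, given as the dict that the camera call returned (one of the last four; its "shot" number tells which), for a name from the list of things; names that differ only in an ending like _2 or _b are one class to them, and where a whole thing is asked for, a point or a joint stands for the part that bears it (a point fixed in the world has none). Each returns a list of dicts, best first, with "p" (0 to 1); they miss things now and then, are a little off and sometimes report something else, mostly with a low value. They report only what shows in the picture. A call takes as long as a camera call. They do not tell look-alikes from the thing itself.
- regions_of(picture, query): "region" (400x640 bool, what is visible of it) and "centre" ([row, column] in pixels, amid what is visible of it).
The state is a dict: "clock": time; "joint_pos": joint angles; "joint_velocities": joint speeds; "tau": joint torques, N m; "position": TCP position; "ee_rot": TCP orientation; "ft_force": force on the tool from outside, world axes, zero at the start; "torque": the same for the moment, N m; "grip_width": opening from 0.0 (shut) to 1.0 (fully open).
Only numpy, scipy, OpenCV 4.12 (cv2) and the standard library are available. Lean on these libraries where they do the work, as an engineer would, in place of code of your own. Each camera call takes 0.05 s, during which the arm holds its last target. There are 200 camera calls.

## Working session

There is one attempt and no reset: what is moved stays moved. The work goes in short steps, Python scripts to look and compute and a tool call to move; the robot and the scene stay as the last step left them, time stands still between calls to the robot, and variables do not carry over. Pictures are saved under pics/ and viewed, about 8 in all and at most 12, crops included, and the job is handed in when it is done.

Besides the shell and the picture viewer there is one more tool, called after ">>>" as name(argument=value, ...), one argument or row to a line, values as JSON. step_arm: Moves the arm, as the interface text tells. Its arguments: {"type":"object","properties":{"increments":{"type":"array"},"force":{"type":"number"}},"required":["increments"]}

```bash
mkdir -p pics; ls; cat > h.py <<'E'
import numpy as np,cv2
from workcell import monitor,camera,ticket,regions_of
def cloud(p):
    K=np.array([[p['fx'],0,p['cx']],[0,p['fy'],p['cy']],[0,0,1.]])
    v,u=np.mgrid[:400,:640]
    s=cv2.undistortPoints(np.stack([u,v],-1).reshape(-1,1,2).astype(float),K,np.array([p['k1'],0,0,0,0.])).reshape(400,640,2)
    z=p['range_z'];T=np.array(p['cam_to_world'])
    P=np.stack([s[...,0]*z,-s[...,1]*z,-z],-1)@T[:3,:3].T+T[:3,3]
    P[z==0]=np.nan
    return P
def save(p,n,crop=None,f=1):
    im=p['color'][...,::-1]
    if crop: im=im[crop[0]:crop[1],crop[2]:crop[3]]
    cv2.imwrite('pics/'+n,cv2.resize(im,None,fx=f,fy=f,interpolation=cv2.INTER_CUBIC))
E
python3 - <<'E'
from h import *
o=monitor.get_obs();print({k:np.round(v,3) for k,v in o.items()})
a=camera('scene');b=camera('top')
cv2.imwrite('pics/a.png',np.vstack([a['color'],b['color']])[...,::-1][:, :] if 0 else cv2.resize(np.vstack([a['color'],b['color']])[...,::-1],(480,600)))
save(b,'top.png',f=1.25);save(a,'scene.png',f=1.25)
for n,p in(('scene',a),('top',b)):
    P=cloud(p);print(n,np.round(p['cam_to_world'],2).tolist(),p['fx'],p['k1'])
    for q in('holder','stand','pin','slot','grip_a','amber_bottle','jar','funnel'):
        for r in regions_of(p,q):
            m=r['region'];X=P[m];X=X[~np.isnan(X[:,0])]
            print(q,round(r['p'],2),np.round(r['centre']),m.sum(),np.round(np.percentile(X,[2,50,98],axis=0),3).tolist() if len(X) else '')
E
```

```text
pics
{'clock': np.float64(0.0), 'joint_pos': array([-1.234,  0.333, -0.065,  1.461,  0.022,  1.35 , -0.089]), 'joint_velocities': array([ 0.   ,  0.001,  0.002, -0.   , -0.   , -0.001,  0.001]), 'tau': array([ 0.0000e+00, -6.2543e+01,  4.9000e-02, -3.9162e+01,  1.6000e-02,
        1.0000e-02, -0.0000e+00]), 'position': array([0.22 , 0.585, 0.23 ]), 'ee_rot': array([ 0.126,  0.696, -0.127,  0.696]), 'ft_force': array([-0.083, -0.348, -0.137]), 'torque': array([ 0.003, -0.028, -0.032]), 'grip_width': np.float64(0.999)}
scene [[0.74, -0.44, 0.5, 1.15], [0.67, 0.49, -0.56, -0.62], [0.0, 0.75, 0.66, 0.91], [0.0, 0.0, 0.0, 1.0]] 461.88278597251684 -0.11515419092266187
holder 0.89 [295. 252.] 1705 [[0.405, -0.231, -0.001], [0.579, -0.203, 0.025], [0.732, -0.17, 0.045]]
stand 0.88 [211. 356.] 2362 [[0.481, 0.103, 0.001], [0.578, 0.198, 0.01], [0.67, 0.3, 0.212]]
stand 0.78 [182. 287.] 1202 [[0.261, 0.081, -0.001], [0.336, 0.157, 0.007], [0.403, 0.237, 0.164]]
pin 0.7 [213. 355.] 2470 [[0.48, 0.103, -0.003], [0.578, 0.198, 0.01], [0.669, 0.305, 0.216]]
pin 0.66 [186. 285.] 1220 [[0.264, 0.079
[... 1281 characters left out ...]
32]]
slot 0.89 [202. 403.] 1261 [[0.405, -0.228, 0.001], [0.564, -0.198, 0.029], [0.728, -0.168, 0.046]]
grip_a 0.64 [201. 408.] 1488 [[0.406, -0.23, -0.002], [0.571, -0.198, 0.028], [0.728, -0.168, 0.046]]
amber_bottle 0.58 [115. 312.] 752 [[0.739, -0.01, 0.021], [0.758, 0.018, 0.092], [0.796, 0.046, 0.132]]
jar 0.66 [124. 263.] 662 [[0.735, 0.12, 0.012], [0.761, 0.148, 0.054], [0.793, 0.179, 0.058]]
jar 0.65 [204. 404.] 1342 [[0.405, -0.228, -0.0], [0.562, -0.198, 0.029], [0.728, -0.169, 0.046]]
funnel 0.74 [116. 397.] 873 [[0.74, -0.226, 0.004], [0.771, -0.184, 0.02], [0.813, -0.151, 0.085]]
funnel 0.68 [204. 239.] 4212 [[0.479, 0.111, 0.007], [0.569, 0.202, 0.012], [0.663, 0.301, 0.149]]
```

View pics/top.png

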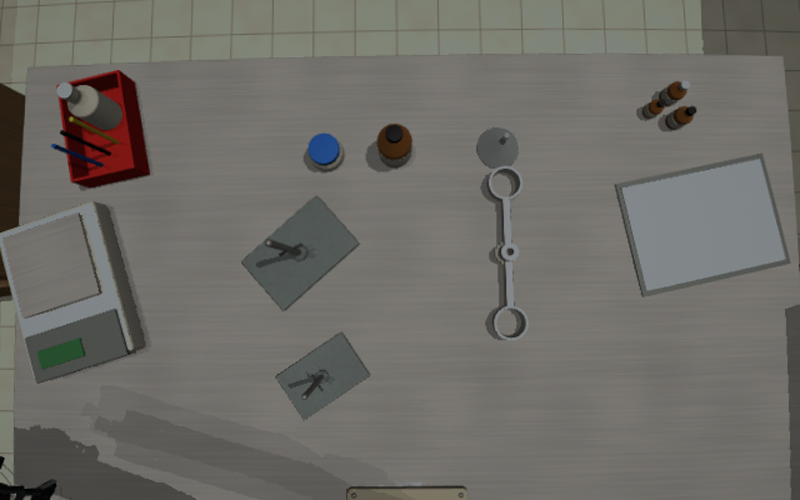

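View pics/scene.png

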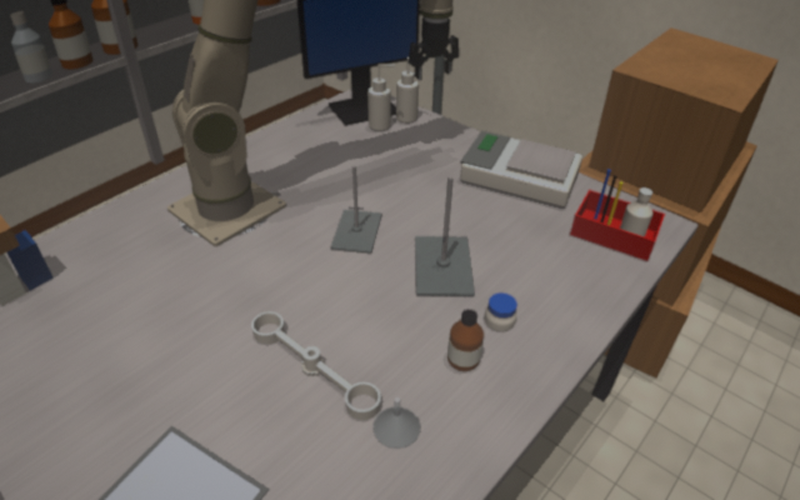

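```bash
python3 - <<'E'
from h import *
def best(p,q,x,y):
    P=cloud(p)
    for r in regions_of(p,q):
        m=r['region']; c=np.nanmedian(P[m],axis=0)
        if np.hypot(c[0]-x,c[1]-y)<.06: return P,m
ims=[]
for n in('top','scene'):
    p=camera(n)
    P,m=best(p,'holder',.57,-.2)
    X=P[m];X=X[~np.isnan(X[:,0])]
    Xa=X[(X[:,2]>.02)]; r=cv2.minAreaRect(Xa[:,:2].astype(np.float32)*1000);print(n,'holder rect',r)
    b=X[X[:,2]>.037];print('boss',len(b),b.mean(0),np.ptp(b,axis=0))
    c=b.mean(0)[:2]
    bar=Xa[(np.abs(np.abs(Xa[:,0]-c[0])-.065)<.035)&(np.abs(Xa[:,1]-c[1])<.02)]
    print('bar',cv2.fitLine(bar[:,:2].astype(np.float32),cv2.DIST_HUBER,0,.001,.001).ravel())
    P,m=best(p,'stand',.57,.2)
    X=P[cv2.dilate(m.astype(np.uint8),np.ones((7,7)))>0];X=X[~np.isnan(X[:,0])]
    pl=X[(X[:,2]>.007)&(X[:,2]<.017)];print('plate',cv2.minAreaRect(pl[:,:2].astype(np.float32)*1000))
    for lo,hi in((.03,.08),(.08,.11),(.11,.18),(.18,.26)):
        s=X[(X[:,2]>lo)&(X[:,2]<hi)];print(lo,len(s),np.median(s,axis=0),np.ptp(s,axis=0))
    v,u=np.nonzero(m);v0=max(v.min()-5,0);u0=u.min()-5
    ims.append(cv2.resize(p['color'][v0:v.max()+5,u0:u.max()+5][...,::-1],(400,400),interpolation=cv2.INTER_CUBIC))
    print(v0,v.max()+5,u0,u.max()+5)
cv2.imwrite('pics/crop1.png',np.hstack(ims))
E
```

```text
top holder rect ((567.0235595703125, -198.4311981201172), (332.2522277832031, 65.34637451171875), 0.6461037993431091)
boss 134 [ 0.56676535 -0.19719496  0.04449167] [0.02897753 0.03291756 0.01121814]
bar [ 0.99990433  0.0138305   0.56522006 -0.19707781]
plate ((572.9661865234375, 205.94168090820312), (130.93264770507812, 199.22006225585938), 40.771812438964844)
0.03 22 [0.5705451  0.20029199 0.05602594] [0.00987456 0.00680029 0.04863895]
0.08 45 [0.57252358 0.19971432 0.0962823 ] [0.02019483 0.04249243 0.02536216]
0.11 42 [0.57163428 0.20031078 0.14557025] [0.01095287 0.00681153 0.06861823]
0.18 66 [0.57108565 0.20184313 0.23203105] [0.00873866 0.01202136 0.06918121]
153 252 189 291
scene holder rect ((566.6981201171875, -198.99853515625), (336.20172119140625, 66.87982940673828), 0.7815283536911011)
boss 130 [ 0.56815656 -0.20031423  0.04270049] [0.03358483 0.0334436  0.01051963]
bar [ 0.99997616  0.00690806  0.58443487 -0.20088637]
plate ((573.5638427734375, 203.47677612304688), (130.40414428710938, 202.75559997558594), 40.85080337524414)
0.03 54 [0.57557272 0.20038723 0.05310696] [0.01135315 0.01354434 0.04760061]
0.08 38 [0.5763309  0.20070644 0.09490119] [0.01512988 0.02545706 0.02802456]
0.11 89 [0.5749769  0.20079031 0.14600084] [0.01375964 0.01097625 0.06914258]
0.18 98 [0.57531817 0.20111317 0.21633576] [0.01194877 0.01352547 0.06729565]
138 243 326 384
```

View pics/crop1.png

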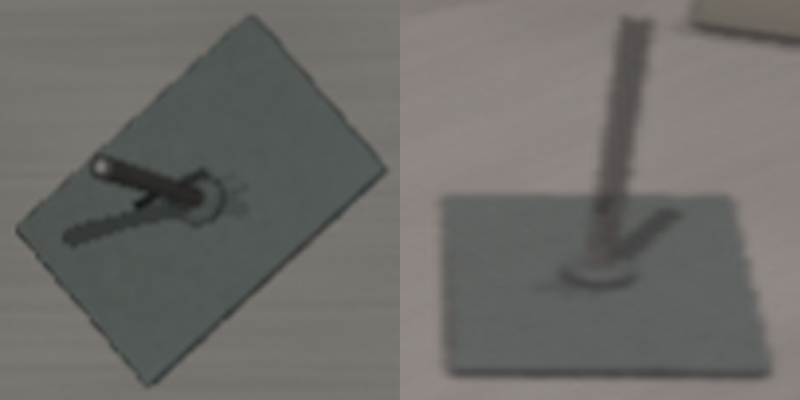

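```bash
python3 - <<'E'
from h import *
from scipy.spatial.transform import Rotation as R
o=monitor.get_obs();M=R.from_quat(o['ee_rot']).as_matrix();print(M.round(3),o['position'],o['joint_pos'])
w=camera('wrist');T=np.array(w['cam_to_world'])
print('cam in tool',(M.T@(T[:3,3]-o['position'])).round(3),'view dir tool',(M.T@-T[:3,2]).round(3),w['fx'])
p=camera('top');P=cloud(p)
m=np.hypot(P[...,0]-.573,P[...,1]-.202)<.03
m&=(P[...,2]>.085)&(P[...,2]<.104)
X=P[m];c=X[:,:2].mean(0);print(len(X),c)
for x in X[np.argsort(X[:,1])]:print(((x)*1000).round().astype(int).tolist(),end=' ')
E
```

```text
[[-0.     0.352  0.936]
 [ 0.     0.936 -0.352]
 [-1.     0.    -0.   ]] [0.2200249  0.58501345 0.2313521 ] [-1.2336339   0.33217489 -0.06466529  1.46010211  0.02154431  1.34989517
 -0.08848078]
cam in tool [-0.143  0.    -0.067] view dir tool [0.963 0.001 0.269] 300.90605338939463
39 [0.57317461 0.20346771]
[582, 184, 92] [579, 185, 98] [582, 185, 98] [584, 186, 95] [582, 188, 95] [580, 188, 92] [582, 189, 99] [580, 190, 96] [577, 190, 94] [579, 192, 98] [577, 192, 96] [579, 194, 99] [577, 194, 97] [577, 196, 98] [575, 197, 97] [580, 197, 96] [577, 199, 96] [575, 199, 95] [571, 199, 95] [573, 199, 95] [577, 201, 99] [570, 201, 99] [569, 202, 93] [568, 202, 103] [568, 210, 96] [568, 212, 99] [566, 214, 99] [569, 215, 96] [566, 216, 100] [569, 217, 97] [569, 219, 97] [566, 219, 97] [564, 221, 99] [566, 221, 97] [569, 222, 95] [564, 223, 98] [566, 224, 96] [564, 226, 98] [567, 227, 92]
```

>>> step_arm(
  increments=[
    [0.085,0.027,-0.0265,0.016,-0.065],
    [0.085,0.027,-0.0265,0.016,-0.065],
    [0.085,0.027,-0.0265,0.016,-0.065],
    [0.085,0.027,-0.0265,0.016,-0.065],
    [0.085,0.027,-0.0265,0.016,-0.065],
    [0.085,0.027,-0.0265,0.016,-0.065],
    [0.085,0.027,-0.0265,0.016,-0.065],
    [0.085,0.027,-0.0265,0.016,-0.065],
    [0.085,0.027,-0.0265,0.016,-0.065],
    [0.085,0.027,-0.0265,0.016,-0.065],
    [0.085,0.027,-0.0265,0.016,-0.065],
    [0.085,0.027,-0.0265,0.016,-0.065],
  ],
)

```text
clock: 2.3
position: [0.5449, 0.2655, 0.4245]
ee_rot: [0.383, 0.595, -0.382, 0.595]
ft_force: [0.2, 1.1, -0.6]
grip_width: 0.998
```

>>> step_arm(
  increments=[
    [0.085,0,0,0,0],
    [0.085,0,0,0,0],
  ],
)

```text
clock: 2.47
position: [0.5457, 0.2648, 0.424]
ee_rot: [0.383, 0.594, -0.383, 0.595]
ft_force: [-0.9, 0.4, -1.4]
grip_width: 1.0
```

```bash
cat >> h.py <<'E'
def yaw():
    from scipy.spatial.transform import Rotation as R
    o=monitor.get_obs();M=R.from_quat(o['ee_rot']).as_matrix()
    return np.degrees(np.arctan2(M[1,2],M[0,2])),M[2],o
E
python3 - <<'E'
from h import *
y,m,o=yaw();print(y,m,o['position'],o['joint_pos'],o['clock'])
w=camera('wrist');P=cloud(w);T=np.array(w['cam_to_world']);print('cam',T[:3,3])
save(w,'w1.png',f=1.25)
for lo,hi in((.006,.018),(.04,.08),(.085,.105),(.12,.18),(.18,.235),(.235,.26)):
    k=(P[...,2]>lo)&(P[...,2]<hi)&(np.hypot(P[...,0]-.573,P[...,1]-.204)<(.13 if lo<.01 else .035))
    X=P[k]
    if len(X)<5: print(lo,len(X));continue
    r=cv2.minAreaRect(X[:,:2].astype(np.float32)*1000)
    print(lo,len(X),X.mean(0).round(4),r)
    if lo==.085: print(np.degrees(np.arctan2(*cv2.fitLine(X[:,:2].astype(np.float32),cv2.DIST_HUBER,0,.001,.001).ravel()[[1,0]])))
E
```

```text
-65.5742118781786 [-9.99998545e-01  1.54176123e-03  7.30693954e-04] [0.54574874 0.26478222 0.42404284] [-0.75626513  0.27266092  0.310332    1.15638047 -0.08250686  1.72294686
 -0.04305882] 2.4667
cam [0.51826451 0.32682912 0.56654121]
0.006 6402 [0.5677 0.2148 0.0117] ((572.0819091796875, 206.76513671875), (130.07789611816406, 199.93841552734375), 41.063438415527344)
0.04 22 [0.5706 0.2098 0.0606] ((569.8596801757812, 209.1925811767578), (11.366595268249512, 3.905515670776367), 40.93986511230469)
0.085 51 [0.5671 0.2167 0.0969] ((565.1546630859375, 217.5545196533203), (10.011435508728027, 20.30109214782715), 32.29985809326172)
-65.79894
0.12 100 [0.5705 0.2105 0.1517] ((570.6278076171875, 209.399169921875), (11.849737167358398, 5.813314437866211), 26.20927619934082)
0.18 133 [0.5701 0.2105 0.2093] ((570.6410522460938, 209.27557373046875), (11.915294647216797, 6.003153324127197), 25.309045791625977)
0.235 112 [0.5713 0.2081 0.2454] ((571.8369140625, 206.66990661621094), (11.26722526550293, 11.813811302185059), 2.379849672317505)
```

View pics/w1.png

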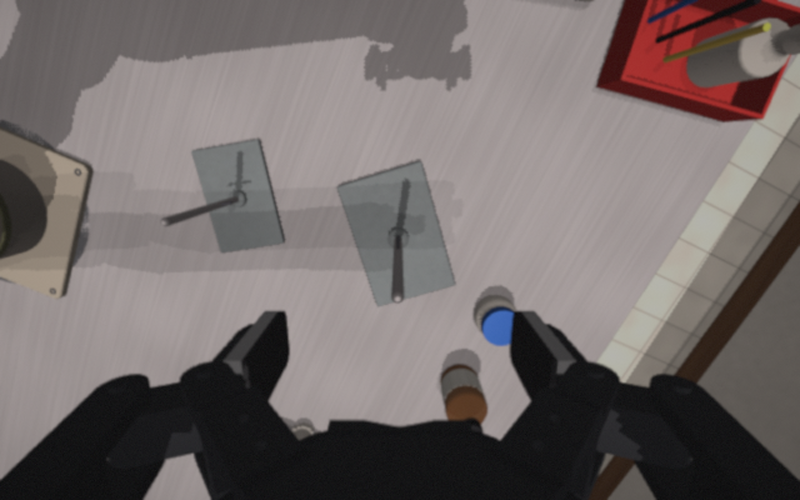

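>>> step_arm(
  increments=[
    [0.085,-0.0035,-0.0332,-0.0125,0.0825],
    [0.085,-0.0035,-0.0332,-0.0125,0.0825],
    [0.085,-0.0035,-0.0332,-0.0125,0.0825],
    [0.085,-0.0035,-0.0332,-0.0125,0.0825],
    [0.085,-0.0035,-0.0332,-0.0125,0.0825],
    [0.085,-0.0035,-0.0332,-0.0125,0.0825],
    [0.085,-0.0035,-0.0332,-0.0125,0.0825],
    [0.085,-0.0035,-0.0332,-0.0125,0.0825],
    [0.085,-0.0035,-0.0332,-0.0125,0.0825],
    [0.085,-0.0035,-0.0332,-0.0125,0.0825],
    [0.085,-0.0035,-0.0332,-0.0125,0.0825],
    [0.085,-0.0035,-0.0332,-0.0125,0.0825],
  ],
)

```text
clock: 3.52
position: [0.5015, -0.131, 0.2724]
ee_rot: [0.051, 0.705, -0.05, 0.705]
ft_force: [-0.4, -0.3, 0.4]
grip_width: 0.996
```

>>> step_arm(
  increments=[
    [0.085,-0.0035,-0.0332,-0.0125,0.0825],
    [0.085,-0.0035,-0.0332,-0.0125,0.0825],
    [0.085,0,0,0,0],
    [0.085,0,0,0,0],
    [0.085,0,0,0,0],
  ],
)

```text
clock: 3.93
position: [0.4953, -0.196, 0.248]
ee_rot: [-0.006, 0.707, 0.006, 0.707]
ft_force: [0.4, -0.7, -0.4]
grip_width: 0.996
```

```bash
python3 - <<'E'
from h import *
y,m,o=yaw();print(y,m,o['position'],o['joint_pos'],o['clock'])
w=camera('wrist');P=cloud(w)
save(w,'w2.png')
k=(P[...,2]>.036)&(P[...,2]<.05)&(np.hypot(P[...,0]-.567,P[...,1]+.199)<.035)
X=P[k];print('boss',len(X),X.mean(0),cv2.minEnclosingCircle(X[:,:2].astype(np.float32)*1000))
for s in(1,-1):
    d=(P[...,0]-.567)*s
    k=(P[...,2]>.026)&(P[...,2]<.036)&(d>.03)&(d<.1)&(abs(P[...,1]+.199)<.02)
    X=P[k];
    if len(X)<5: print(len(X));continue
    print('bar',s,len(X),X.mean(0),cv2.fitLine(X[:,:2].astype(np.float32),cv2.DIST_HUBER,0,.001,.001).ravel(),cv2.minAreaRect(X[:,:2].astype(np.float32)*1000))
E
```

```text
0.9649141287153484 [-9.99999389e-01  9.80565836e-04 -5.09828691e-04] [ 0.49528642 -0.19600993  0.24797036] [-0.24318999  0.11795821  0.58536775  1.70789614 -0.06765909  1.33657701
  1.94238681] 3.9333
boss 536 [ 0.56557721 -0.19830217  0.04415391] ((566.6054077148438, -198.35028076171875), 17.100648880004883)
bar 1 497 [ 0.63076142 -0.19733079  0.02983794] [ 0.9996093   0.02795031  0.63076144 -0.19733079] ((632.0438232421875, -197.60565185546875), (70.13006591796875, 13.525038719177246), 1.0202220678329468)
bar -1 619 [ 0.50132272 -0.19925903  0.02983432] [ 0.9999052   0.01376547  0.50132275 -0.19925903] ((502.1675720214844, -199.3851776123047), (69.75066375732422, 12.52660846710205), 0.9773025512695312)
```

View pics/w2.png

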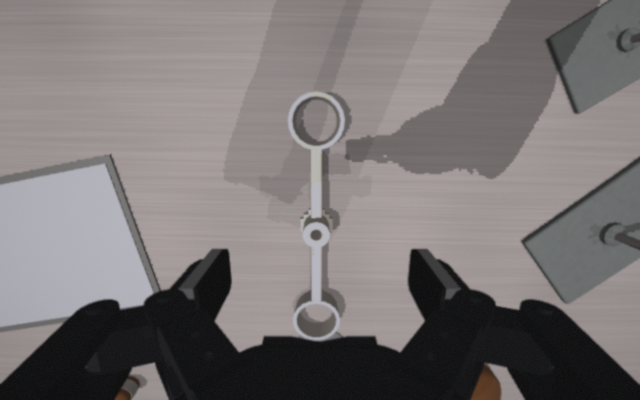

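>>> step_arm(
  increments=[
    [0.06,0.0013,-0.0035,-0.04,0],
    [0.06,0,0,-0.04,0],
    [0.06,0,0,-0.04,0],
    [0.06,0,0,-0.04,0],
    [0.06,0,0,-0.035,0],
    [0.06,0,0,-0.025,0],
    [0.06,0,0,-0.013,0],
    [0.06,0,0,-0.006,0],
    [0.06,0,0,-0.004,0],
    [0.06,0,0,0,0],
    [0.06,0,0,0,0],
  ],
  force=60,
)

```text
clock: 4.9
position: [0.4973, -0.2009, 0.0064]
ee_rot: [-0.006, 0.707, 0.006, 0.708]
ft_force: [0.7, -0.4, 0.7]
grip_width: 0.702
```

>>> step_arm(
  increments=[
    [0.03,0,0,0,0],
    [0.02,0,0,0,0],
    [0.0,0,0,0,0],
    [0.0,0,0,0,0],
    [0.0,0,0,0,0],
    [0.0,0,0,0,0],
    [0.0,0,0,0,0],
    [0.0,0,0,0,0],
  ],
  force=60,
)

```text
clock: 5.57
position: [0.4968, -0.2013, 0.006]
ee_rot: [-0.005, 0.707, 0.006, 0.707]
ft_force: [-0.9, 2.1, 6.0]
grip_width: 0.155
```

>>> step_arm(
  increments=[
    [0.0,0,0,0.004,0],
    [0.0,0,0,0.008,0],
    [0.0,0,0,0.012,0],
    [0.0,0,0,0.016,0],
    [0.0,0,0,0.02,0],
    [0.0,0,0,0.02,0],
    [0.0,0,0,0.02,0],
    [0.0,0,0,0,0],
    [0.0,0,0,0,0],
    [0.0,0,0,0,0],
  ],
)

```text
clock: 6.4
position: [0.4959, -0.201, 0.105]
ee_rot: [-0.005, 0.707, 0.006, 0.707]
ft_force: [0.3, 0.2, -2.9]
grip_width: 0.15
```

```bash
cat > m.py <<'E'
from h import *
def meas(n=None):
    y,m,o=yaw();M=np.eye(3);t=o['position'];a=np.radians(y)
    ez=np.array([np.cos(a),np.sin(a),0]);ey=np.array([-np.sin(a),np.cos(a),0])
    w=camera('wrist');P=cloud(w)
    if n: save(w,n)
    D=P-t;Q=np.stack([D@ez,D@ey,D[...,2]],-1)  # along arm, left, up rel TCP
    print('yaw',y,'tilt',m.round(4),'pos',t.round(4),'F',o['ft_force'].round(2),'T',o['torque'].round(2),'gw',o['grip_width'],'t',o['clock'])
    k=(Q[...,2]>.031)&(Q[...,2]<.055)&(np.hypot(Q[...,0]-.07,Q[...,1])<.03);X=Q[k]
    print('boss top',len(X),np.median(X,axis=0).round(4),cv2.minEnclosingCircle(X[:,:2].astype(np.float32)*1000))
    A=np.c_[X[:,:2],np.ones(len(X))];print(' boss plane slope',np.linalg.lstsq(A,X[:,2],rcond=None)[0].round(3))
    k=(Q[...,2]>.015)&(Q[...,2]<.038)&(abs(Q[...,1])<.014)&(Q[...,0]>.093)&(Q[...,0]<.165);X=Q[k]
    f=np.polyfit(X[:,0],X[:,2],1);print('far bar',len(X),X.mean(0).round(4),'slope z',f.round(4),cv2.fitLine(X[:,:2].astype(np.float32),cv2.DIST_HUBER,0,.001,.001).ravel().round(4))
    return w,P,Q
E
python3 -c "
from m import *
meas()"
```

```text
yaw 0.8755345490904693 tilt [-1.e+00  5.e-04 -5.e-04] pos [ 0.4959 -0.201   0.105 ] F [ 0.27  0.23 -2.89] T [0.05 0.15 0.01] gw 0.15022210633796704 t 6.4
boss top 0 [nan nan nan] ((0.0, 0.0), 0.0)
 boss plane slope [0. 0. 0.]
  return _methods._mean(a, axis=axis, dtype=dtype,
  ret = um.true_divide(
Traceback (most recent call last):
  File "m.py", line 13, in meas
    f=np.polyfit(X[:,0],X[:,2],1);print('far bar',len(X),X.mean(0).round(4),'slope z',f.round(4),cv2.fitLine(X[:,:2].astype(np.float32),cv2.DIST_HUBER,0,.001,.001).ravel().round(4))
TypeError: expected non-empty vector for x
```

```bash
python3 - <<'E'
from m import *
try: meas('w3.png')
except Exception as e: print('x')
w=camera('wrist');P=cloud(w)
for r in regions_of(w,'holder'):
    m=r['region'];print(r['p'],r['centre'],m.sum())
    X=P[m];X=X[~np.isnan(X[:,0])]
    for a in np.arange(.42,.76,.02):
        s=X[abs(X[:,0]-a)<.01]
        if len(s):print(round(a,2),len(s),np.percentile(s[:,1:],[5,50,95],axis=0).round(3).tolist())
E
```

```text
yaw 0.8747667380242278 tilt [-1.0e+00  5.0e-04 -1.5e-03] pos [ 0.4957 -0.201   0.1045] F [ 0.3   0.28 -2.38] T [-0.01  0.2   0.07] gw 0.14929357502433646 t 6.45
boss top 0 [nan nan nan] ((0.0, 0.0), 0.0)
 boss plane slope [0. 0. 0.]
x
0.66 [176.4, 318.5] 18914
0.42 3865 [[-0.232, 0.102], [-0.219, 0.126], [-0.172, 0.13]]
0.44 3427 [[-0.232, 0.101], [-0.22, 0.125], [-0.172, 0.129]]
0.46 3871 [[-0.221, 0.102], [-0.202, 0.128], [-0.182, 0.129]]
0.48 1440 [[-0.207, 0.127], [-0.201, 0.128], [-0.195, 0.129]]
0.5 1178 [[-0.207, 0.127], [-0.201, 0.128], [-0.195, 0.129]]
0.52 1030 [[-0.207, 0.127], [-0.2, 0.128], [-0.194, 0.129]]
0.54 98 [[-0.21, 0.098], [-0.191, 0.104], [-0.189, 0.107]]
0.56 3 [[-0.211, 0.099], [-0.211, 0.099], [-0.19, 0.101]]
0.62 15 [[-0.184, -0.001], [-0.184, 0.0], [-0.18, 0.001]]
0.64 3 [[-0.214, -0.0], [-0.179, -0.0], [-0.179, 0.001]]
  return _methods._mean(a, axis=axis, dtype=dtype,
  ret = um.true_divide(
```

View pics/w3.png

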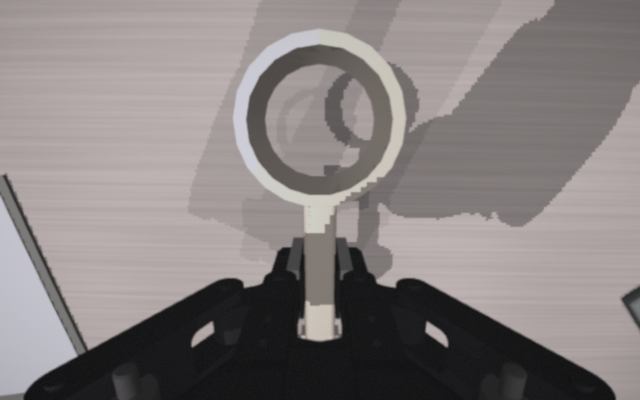

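```bash
cat > m.py <<'E'
from h import *
def meas(n=None):
    y,m,o=yaw();t=o['position'];a=np.radians(y)
    ez=np.array([np.cos(a),np.sin(a),0]);ey=np.array([-np.sin(a),np.cos(a),0])
    w=camera('wrist');P=cloud(w)
    if n: save(w,n)
    D=P-t;Q=np.stack([D@ez,D@ey,D[...,2]],-1)  # along arm, left, up rel TCP
    print('yaw',round(y,2),'tilt',m.round(4),'pos',t.round(4),'F',o['ft_force'].round(2),'T',o['torque'].round(2),'gw',o['grip_width'].round(3),'t',o['clock'])
    k=(Q[...,2]>.012)&(Q[...,2]<.035)&(abs(Q[...,1])<.012)&(Q[...,0]<.03)&(Q[...,0]>-.03);X=Q[k]
    bar=np.polyfit(X[:,0],X[:,2],1);lat=np.polyfit(X[:,0],X[:,1],1)
    k=(abs(Q[...,2]-.023)<.005)&(abs(Q[...,1])<.045)&(Q[...,0]<-.034)&(Q[...,0]>-.11);X=Q[k]
    (cx,cy),r=cv2.minEnclosingCircle(X[:,:2].astype(np.float32)*1000)
    A=np.c_[X[:,:2],np.ones(len(X))];pl=np.linalg.lstsq(A,X[:,2],rcond=None)[0]
    print('bar z slope',bar.round(4),'lat',lat.round(4),'ring',round(cx,1),round(cy,1),round(r,1),'plane',pl.round(4),'-> bore along',round(cx+135,1))
    return w,P,Q
E
python3 - <<'E'
from m import *
meas()
y,m,o=yaw()
for n in('top','scene'):
    p=camera(n);P=cloud(p)
    k=(P[...,2]>o['position'][2]+.03)&(P[...,2]<o['position'][2]+.05)&(np.hypot(P[...,0]-.566,P[...,1]+.2)<.03)
    X=P[k];print(n,len(X),X.mean(0).round(4) if len(X) else '',cv2.minEnclosingCircle(X[:,:2].astype(np.float32)*1000) if len(X) else '')
    k=(P[...,2]>o['position'][2]+.012)&(P[...,2]<o['position'][2]+.03)&(P[...,0]>.666)&(P[...,0]<.75)&(abs(P[...,1]+.2)<.05)
    X=P[k];print(' far ring',len(X),X.mean(0).round(4) if len(X) else '',cv2.minEnclosingCircle(X[:,:2].astype(np.float32)*1000) if len(X) else '',np.percentile(X[:,2],[50,90,98]))
E
```

```text
Traceback (most recent call last):
  File "m.py", line 8, in meas
    print('yaw',round(y,2),'tilt',m.round(4),'pos',t.round(4),'F',o['ft_force'].round(2),'T',o['torque'].round(2),'gw',o['grip_width'].round(3),'t',o['clock'])
                                                                                                                       ^^^^^^^^^^^^^^^^^^^^^
AttributeError: 'float' object has no attribute 'round'
```

```bash
sed -i "s/o\['grip_width'\].round(3)/round(o['grip_width'],3)/" m.py
python3 - <<'E'
from m import *
meas()
y,m,o=yaw()
for n in('top','scene'):
    p=camera(n);P=cloud(p)
    k=(P[...,2]>o['position'][2]+.03)&(P[...,2]<o['position'][2]+.05)&(np.hypot(P[...,0]-.566,P[...,1]+.2)<.03)
    X=P[k];print(n,len(X),X.mean(0).round(4) if len(X) else '',cv2.minEnclosingCircle(X[:,:2].astype(np.float32)*1000) if len(X) else '')
    k=(P[...,2]>o['position'][2]+.012)&(P[...,2]<o['position'][2]+.03)&(P[...,0]>.666)&(P[...,0]<.75)&(abs(P[...,1]+.2)<.05)
    X=P[k];print(' far ring',len(X),X.mean(0).round(4) if len(X) else '',cv2.minEnclosingCircle(X[:,:2].astype(np.float32)*1000) if len(X) else '',np.percentile(X[:,2],[50,90,98]))
E
```

```text
yaw 0.87 tilt [-1.0e+00  2.0e-04 -1.5e-03] pos [ 0.4958 -0.2012  0.1046] F [ 0.43 -0.26 -2.5 ] T [ 0.03  0.1  -0.01] gw 0.152 t 6.65
bar z slope [-0.0049  0.0242] lat [0.0018 0.0002] ring -64.8 0.2 33.3 plane [-0.0101  0.0007  0.0229] -> bore along 70.2
top 161 [ 0.5657 -0.1987  0.1427] ((566.2631225585938, -198.60218811035156), 16.704784393310547)
 far ring 287 [ 0.7013 -0.1988  0.1253] ((699.5751953125, -197.8757781982422), 34.0377197265625) [0.12627297 0.12849548 0.1293328 ]
scene 160 [ 0.5672 -0.202   0.1417] ((566.6908569335938, -201.85150146484375), 19.218002319335938)
 far ring 324 [ 0.7003 -0.1987  0.1244] ((700.101806640625, -199.11117553710938), 34.54927444458008) [0.12510842 0.12801494 0.12907891]
```

>>> step_arm(
  increments=[
    [0.0,0,0,0.012,0],
    [0.0,0,0,0.025,0],
    [0.0,0,0,0.03,0],
    [0.0,0,0,0.03,0],
    [0.0,0,0.005,0.03,-0.01],
    [0.0,0.001,0.01,0.03,-0.02],
    [0.0,0.001,0.015,0.025,-0.03],
    [0.0,0.002,0.02,0.014,-0.05],
    [0.0,0.002,0.025,0,-0.055],
    [0.0,0.002,0.025,0,-0.055],
    [0.0,0.002,0.025,0,-0.055],
    [0.0,0.002,0.025,0,-0.055],
  ],
)

```text
clock: 7.8
position: [0.5081, -0.0504, 0.3024]
ee_rot: [0.112, 0.698, -0.112, 0.699]
ft_force: [0.8, 0.1, -1.8]
grip_width: 0.152
```

>>> step_arm(
  increments=[
    [0.0,0.002,0.025,0,-0.055],
    [0.0,0.002,0.025,0,-0.055],
    [0.0,0.002,0.025,0,-0.055],
    [0.0,0.002,0.025,0,-0.055],
    [0.0,0.002,0.025,0,-0.055],
    [0.0,0.002,0.025,0,-0.055],
    [0.0,0.002,0.025,0,-0.055],
    [0.0,0.002,0.025,0,-0.055],
    [0.0,0.002,0.025,0,-0.055],
    [0.0,0.002,0.025,0,-0.055],
    [0.0,0.002,0.02,0,-0.048],
    [0.0,0.002,0.015,0,-0.03],
  ],
)

```text
clock: 8.8
position: [0.5319, 0.2359, 0.3021]
ee_rot: [0.322, 0.63, -0.321, 0.63]
ft_force: [-0.2, 0.0, -1.5]
grip_width: 0.147
```

>>> step_arm(
  increments=[
    [0.0,0,0,0,0],
    [0.0,0,0,0,0],
    [0.0,0,0,0,0],
    [0.0,0,0,0,0],
  ],
)

```text
clock: 9.13
position: [0.5326, 0.2323, 0.3019]
ee_rot: [0.322, 0.63, -0.321, 0.63]
ft_force: [-0.2, 0.0, -2.1]
grip_width: 0.152
```

```bash
cat > chk.py <<'E'
from m import *
import sys
meas()
y,m,o=yaw();t=o['position'];a=np.radians(y);R=.0702
b=t[:2]+R*np.array([np.cos(a),np.sin(a)])+.0002*np.array([-np.sin(a),np.cos(a)])
print('bore by arm',b.round(4),'underside',round(t[2]-.006,4),'joints',np.round(o['joint_pos'],2))
for n in('top','scene'):
    p=camera(n);P=cloud(p);d=np.hypot(P[...,0]-b[0],P[...,1]-b[1])
    X=P[(abs(P[...,2]-t[2]-.0385)<.006)&(d<.03)]
    r=P[(P[...,2]>.05)&(P[...,2]<t[2]-.012)&(np.hypot(P[...,0]-.573,P[...,1]-.205)<.012)]
    s=P[(P[...,2]>t[2]+.05)&(np.hypot(P[...,0]-.573,P[...,1]-.205)<.012)]
    print(n,'boss',len(X),X.mean(0).round(4),np.array(cv2.minEnclosingCircle(X[:,:2].astype(np.float32)*1000)[0]).round(1) if len(X) else '','rod below',len(r),np.median(r,axis=0).round(4),'rod above',len(s),np.median(s,axis=0).round(4), s[:,2].max() if len(s) else '')
    if len(sys.argv)>1:
        m=d<.12;v,u=np.nonzero(m&(P[...,2]>.05));save(p,sys.argv[1]+n+'.png',(max(v.min()-5,0),v.max()+5,max(u.min()-5,0),u.max()+5),3)
E
python3 chk.py c1
```

```text
yaw -54.1 tilt [-1.e+00  6.e-04  4.e-04] pos [0.5326 0.2323 0.3019] F [-0.25  0.03 -2.14] T [ 0.11  0.05 -0.01] gw 0.152 t 9.1333
bar z slope [-0.0053  0.0241] lat [0.01   0.0007] ring -65.5 0.9 33.2 plane [-0.0077  0.0007  0.023 ] -> bore along 69.5
bore by arm [0.5739 0.1757] underside 0.2958 joints [-0.73  0.2   0.29  1.49 -0.06  1.46  0.18]
top boss 275 [0.5742 0.1759 0.3397] [573.5 176. ] rod below 36 [0.571  0.2002 0.0905] rod above 1230 [0.5725 0.2013 0.6678] 0.6937171350068843
scene boss 95 [0.5757 0.1753 0.3384] [575.4 177. ] rod below 140 [0.5754 0.2008 0.1183] rod above 457 [0.567  0.2082 0.5427] 0.6105490588052981
```

>>> step_arm(
  increments=[
    [0.0,0,0.01,0,0],
    [0.0,-0.0005,0.01,0,0],
    [0.0,-0.0005,0.0098,0,0],
    [0.0,0,0,-0.01,0],
    [0.0,0,0,-0.01,0],
    [0.0,0,0,-0.01,0],
    [0.0,0,0,-0.008,0],
    [0.0,0,0,-0.003,0],
    [0.0,0,0,0,0],
    [0.0,0,0,0,0],
  ],
)

```text
clock: 10.12
position: [0.5314, 0.2632, 0.2604]
ee_rot: [0.321, 0.63, -0.321, 0.63]
ft_force: [0.2, -0.1, -2.1]
grip_width: 0.156
```

```bash
python3 chk.py c2; python3 -c "
import cv2,numpy as np
a,b=[cv2.imread('pics/c2%s.png'%n) for n in('top','scene')];print(a.shape,b.shape)
f=lambda i:cv2.resize(i,None,fx=500/i.shape[0],fy=500/i.shape[0])
x=np.hstack([f(a),f(b)]);cv2.imwrite('pics/c2.png',cv2.resize(x,(800,int(800*500/x.shape[1]))))"
```

```text
yaw -54.04 tilt [-1.e+00  1.e-04  0.e+00] pos [0.5314 0.2632 0.2604] F [ 0.18 -0.12 -2.07] T [ 0.14  0.1  -0.02] gw 0.156 t 10.1167
bar z slope [-0.0059  0.0241] lat [0.0107 0.0007] ring -65.5 1.0 33.3 plane [-0.0088  0.0003  0.0229] -> bore along 69.5
bore by arm [0.573  0.2067] underside 0.2548 joints [-0.76  0.25  0.27  1.52 -0.07  1.38  0.14]
top boss 242 [0.5733 0.2069 0.2986] [573.  207.3] rod below 88 [0.5713 0.2003 0.1241] rod above 0 [nan nan nan] 
scene boss 86 [0.5751 0.2044 0.2979] [575.3 205.2] rod below 100 [0.5755 0.2011 0.0995] rod above 0 [nan nan nan] 
(483, 828, 3) (618, 234, 3)
  return _methods._mean(a, axis=axis, dtype=dtype,
  ret = um.true_divide(
```

View pics/c2.png

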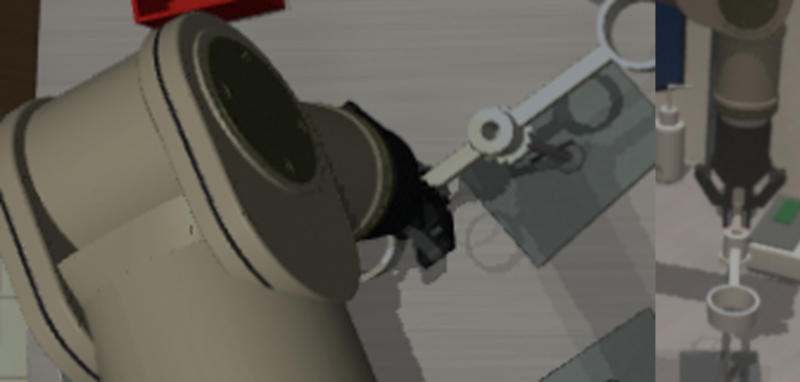

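>>> step_arm(
  increments=[
    [0.0,-0.0007,-0.001,0,0],
    [0.0,0,0,-0.003,0],
    [0.0,0,0,-0.003,0],
    [0.0,0,0,-0.002,0],
    [0.0,0,0,0,0],
  ],
)

```text
clock: 10.68
position: [0.5304, 0.2624, 0.2516]
ee_rot: [0.321, 0.63, -0.321, 0.63]
ft_force: [0.2, -0.1, -2.8]
grip_width: 0.15
```

>>> step_arm(
  increments=[
    [0.0,0,0,-0.002,0],
    [0.0,0,0,-0.002,0],
    [0.0,0,0,-0.002,0],
    [0.0,0,0,-0.002,0],
    [0.0,0,0,0,0],
  ],
)

```text
clock: 11.1
position: [0.5304, 0.2624, 0.2438]
ee_rot: [0.321, 0.63, -0.321, 0.63]
ft_force: [0.7, -0.5, -2.0]
grip_width: 0.15
```

```bash
python3 chk.py 2>/dev/null
```

```text
yaw -54.02 tilt [-1.e+00 -7.e-04 -1.e-04] pos [0.5304 0.2624 0.2438] F [ 0.65 -0.55 -1.96] T [0.09 0.08 0.01] gw 0.15 t 11.1
bar z slope [-0.0064  0.0241] lat [0.0108 0.0007] ring -65.4 0.9 33.3 plane [-0.0083 -0.0003  0.023 ] -> bore along 69.6
bore by arm [0.5719 0.2058] underside 0.2381 joints [-0.76  0.25  0.27  1.55 -0.07  1.35  0.14]
top boss 227 [0.5724 0.2059 0.2817] [571.4 206.3] rod below 77 [0.5714 0.2003 0.1125] rod above 0 [nan nan nan] 
scene boss 88 [0.5748 0.2034 0.2809] [575.6 206.4] rod below 77 [0.5759 0.2006 0.0902] rod above 0 [nan nan nan]
```

>>> step_arm(
  increments=[
    [0.0,0,0,-0.004,0],
    [0.0,0,0,-0.005,0],
    [0.0,0,0,-0.005,0],
    [0.0,0,0,-0.005,0],
    [0.0,0,0,-0.005,0],
    [0.0,0,0,-0.003,0],
    [0.0,0,0,0,0],
  ],
)

```text
clock: 11.83
position: [0.5303, 0.2623, 0.2163]
ee_rot: [0.321, 0.63, -0.321, 0.63]
ft_force: [-0.9, 0.5, -2.8]
grip_width: 0.152
```

>>> step_arm(
  increments=[
    [0.0,0,0,-0.005,0],
    [0.0,0,0,-0.005,0],
    [0.0,0,0,-0.005,0],
    [0.0,0,0,-0.005,0],
    [0.0,0,0,-0.005,0],
    [0.0,0,0,-0.005,0],
    [0.0,0,0,0,0],
  ],
)

```text
clock: 12.42
position: [0.5301, 0.2623, 0.186]
ee_rot: [0.321, 0.63, -0.322, 0.63]
ft_force: [1.1, -0.1, -1.9]
grip_width: 0.148
```

```bash
sed -i 's/>t\[2\]+.05)&/>t[2]+.048)\&(P[...,2]<.26)\&/' chk.py; python3 chk.py 2>/dev/null
```

```text
yaw -54.02 tilt [-1.0e+00 -1.6e-03 -1.0e-04] pos [0.5301 0.2623 0.186 ] F [ 1.11 -0.07 -1.93] T [0.16 0.16 0.04] gw 0.148 t 12.4167
bar z slope [-0.0062  0.0241] lat [0.0105 0.0007] ring -65.3 0.7 33.2 plane [-0.0086 -0.0016  0.023 ] -> bore along 69.7
bore by arm [0.5717 0.2057] underside 0.1807 joints [-0.75  0.29  0.26  1.63 -0.08  1.24  0.15]
top boss 190 [0.5723 0.205  0.2247] [572.7 206.3] rod below 34 [0.5718 0.1998 0.0921] rod above 30 [0.5716 0.2035 0.2468] 0.2509656656286452
scene boss 85 [0.5762 0.202  0.2235] [573.6 204.6] rod below 15 [0.5757 0.2016 0.0887] rod above 24 [0.5741 0.2021 0.2427] 0.24919143852217873
```

>>> step_arm(
  increments=[
    [0.0,0,0,-0.005,0],
    [0.0,0,0,-0.005,0],
    [0.0,0,0,-0.005,0],
    [0.0,0,0,-0.005,0],
    [0.0,0,0,-0.005,0],
    [0.0,0,0,-0.005,0],
    [0.0,0,0,-0.005,0],
    [0.0,0,0,0,0],
  ],
)

```text
clock: 13.23
position: [0.5301, 0.2623, 0.151]
ee_rot: [0.321, 0.63, -0.322, 0.63]
ft_force: [0.9, -0.0, -2.5]
grip_width: 0.152
```

>>> step_arm(
  increments=[
    [0.0,0,0,-0.005,0],
    [0.0,0,0,-0.005,0],
    [0.0,0,0,-0.005,0],
    [0.0,0,0,-0.005,0],
    [0.0,0,0,-0.005,0],
    [0.0,0,0,-0.005,0],
    [0.0,0,0,-0.003,0],
    [0.0,0,0,0,0],
    [0.0,0,0,0,0],
  ],
)

```text
clock: 13.98
position: [0.5306, 0.2625, 0.1192]
ee_rot: [0.321, 0.63, -0.321, 0.63]
ft_force: [-0.5, -0.4, -1.7]
grip_width: 0.151
```

```bash
python3 chk.py 2>/dev/null
```

```text
yaw -54.02 tilt [-1.e+00 -2.e-04  0.e+00] pos [0.5306 0.2625 0.1192] F [-0.51 -0.37 -1.68] T [ 0.17  0.14 -0.06] gw 0.151 t 13.9833
bar z slope [-0.0055  0.0241] lat [0.0108 0.0007] ring -65.2 0.8 33.2 plane [-0.0088  0.0001  0.0229] -> bore along 69.8
bore by arm [0.5722 0.2059] underside 0.1135 joints [-0.75  0.35  0.25  1.7  -0.1   1.11  0.17]
top boss 146 [0.5721 0.2035 0.1576] [573.  205.7] rod below 0 [nan nan nan] rod above 75 [0.5711 0.2015 0.2259] 0.2516013859170465
scene boss 76 [0.5756 0.202  0.1564] [573.8 203.5] rod below 2 [0.5682 0.2008 0.092 ] rod above 116 [0.5749 0.2015 0.2105] 0.24949965418892184
```

>>> step_arm(
  increments=[
    [0.0,0,0,-0.003,0],
    [0.0,0,0,-0.003,0],
    [0.0,0,0,-0.003,0],
    [0.0,0,0,-0.002,0],
    [0.0,0,0,-0.001,0],
    [0.0,0,0,0,0],
    [0.0,0,0,0,0],
  ],
)

```text
clock: 14.72
position: [0.5307, 0.2625, 0.1073]
ee_rot: [0.321, 0.63, -0.321, 0.63]
ft_force: [-0.1, 0.0, -2.3]
grip_width: 0.15
```

>>> step_arm(
  increments=[
    [0.0,0,0,-0.001,0],
    [0.0,0,0,-0.001,0],
    [0.0,0,0,-0.001,0],
    [0.0,0,0,0,0],
  ],
)

```text
clock: 15.05
position: [0.5305, 0.2625, 0.1041]
ee_rot: [0.321, 0.63, -0.321, 0.63]
ft_force: [0.3, 0.2, -3.0]
grip_width: 0.154
```

>>> step_arm(
  increments=[
    [0.0,0,0,-0.0005,0],
    [0.0,0,0,-0.0005,0],
    [0.0,0,0,0,0],
  ],
)

```text
clock: 15.3
position: [0.5307, 0.2626, 0.1035]
ee_rot: [0.321, 0.63, -0.321, 0.63]
ft_force: [-0.3, -0.7, -0.4]
grip_width: 0.153
```

>>> step_arm(
  increments=[
    [0.0,0,0,-0.0005,0],
    [0.0,0,0,0,0],
  ],
)

```text
clock: 15.47
position: [0.5307, 0.2627, 0.1031]
ee_rot: [0.321, 0.63, -0.321, 0.63]
ft_force: [-1.9, -0.1, 1.3]
grip_width: 0.148
```

>>> step_arm(
  increments=[
    [0.0,0,0,-0.0005,0],
    [0.0,0,0,0,0],
  ],
)

```text
clock: 15.63
position: [0.5308, 0.2628, 0.1028]
ee_rot: [0.321, 0.63, -0.321, 0.63]
ft_force: [-2.7, 0.2, 4.6]
grip_width: 0.154
```

>>> step_arm(
  increments=[
    [0.0,0.00143,0.00101,0,-0.025],
    [0.0,0.00145,0.00097,0,-0.025],
    [0.0,0.00148,0.00094,0,-0.025],
    [0.0,0.0015,0.0009,0,-0.025],
    [0.0,0,0,0,0],
  ],
)

```text
clock: 16.05
position: [0.537, 0.2663, 0.1023]
ee_rot: [0.353, 0.613, -0.353, 0.613]
ft_force: [0.1, -1.0, 3.1]
grip_width: 0.15
```

>>> step_arm(
  increments=[
    [0.0,0.00152,0.00086,0,-0.025],
    [0.0,0.00154,0.00082,0,-0.025],
    [0.0,0,0,0,0],
  ],
)

```text
clock: 16.3
position: [0.5393, 0.2678, 0.1018]
ee_rot: [0.368, 0.604, -0.369, 0.603]
ft_force: [-1.5, 0.2, -1.1]
grip_width: 0.148
```

>>> step_arm(
  increments=[
    [0.0,0,0,-0.0005,0],
    [0.0,0,0,-0.0005,0],
    [0.0,0,0,0,0],
  ],
)

```text
clock: 16.55
position: [0.5392, 0.2679, 0.101]
ee_rot: [0.367, 0.604, -0.368, 0.604]
ft_force: [-2.4, -0.8, 0.3]
grip_width: 0.15
```

```bash
python3 chk.py 2>/dev/null
```

```text
yaw -62.61 tilt [-1.e+00 -7.e-04 -1.e-04] pos [0.5392 0.2679 0.101 ] F [-2.39 -0.8   0.35] T [-0.25  0.44 -0.23] gw 0.15 t 16.55
bar z slope [0.0015 0.0241] lat [0.0081 0.0007] ring -65.3 1.0 33.2 plane [-0.002  -0.0011  0.023 ] -> bore along 69.7
bore by arm [0.5717 0.2056] underside 0.0951 joints [-0.76  0.39  0.28  1.69 -0.12  1.08  0.03]
top boss 134 [0.5713 0.2029 0.1395] [573.4 205.8] rod below 0 [nan nan nan] rod above 85 [0.5712 0.2015 0.2192] 0.25138997063071045
scene boss 76 [0.575  0.2012 0.1384] [573.6 203.5] rod below 19 [0.5774 0.2019 0.061 ] rod above 139 [0.5754 0.2009 0.2029] 0.24981040571381374
```

>>> step_arm(
  increments=[
    [0.0,0.0008,0.0004,0,-0.0125],
    [0.0,0.0008,0.0004,0,-0.0125],
    [0.0,0,0,0,0],
  ],
)

```text
clock: 16.95
position: [0.5411, 0.2688, 0.1011]
ee_rot: [0.375, 0.599, -0.375, 0.599]
ft_force: [-2.1, -1.8, -0.2]
grip_width: 0.146
```

>>> step_arm(
  increments=[
    [0.0,0,0,-0.001,0],
    [0.0,0,0,-0.0005,0],
    [0.0,0,0,0,0],
  ],
)

```text
clock: 17.2
position: [0.541, 0.2687, 0.0995]
ee_rot: [0.375, 0.6, -0.375, 0.599]
ft_force: [-1.8, -0.6, -1.4]
grip_width: 0.149
```

>>> step_arm(
  increments=[
    [0.0,0,0,-0.001,0],
    [0.0,0,0,-0.001,0],
    [0.0,0,0,0,0],
  ],
)

```text
clock: 17.45
position: [0.541, 0.2687, 0.0976]
ee_rot: [0.375, 0.6, -0.375, 0.599]
ft_force: [-2.4, -0.9, -1.5]
grip_width: 0.149
```

>>> step_arm(
  increments=[
    [0.0,0,0,-0.001,0],
    [0.0,0,0,-0.001,0],
    [0.0,0,0,0,0],
  ],
)

```text
clock: 17.7
position: [0.5411, 0.2688, 0.0956]
ee_rot: [0.375, 0.6, -0.375, 0.6]
ft_force: [-2.0, -1.2, -1.6]
grip_width: 0.154
```

```bash
python3 chk.py 2>/dev/null
```

```text
yaw -64.04 tilt [-1.e+00 -2.e-04  0.e+00] pos [0.5411 0.2688 0.0956] F [-2.01 -1.24 -1.65] T [-0.16  0.61 -0.23] gw 0.154 t 17.7
bar z slope [-0.003   0.0241] lat [0.0061 0.0007] ring -65.3 1.2 33.3 plane [-0.0064 -0.0011  0.023 ] -> bore along 69.7
bore by arm [0.572  0.2057] underside 0.0897 joints [-0.76  0.4   0.28  1.69 -0.12  1.07  0.01]
top boss 136 [0.5712 0.203  0.1339] [572.5 205.2] rod below 0 [nan nan nan] rod above 88 [0.5712 0.2014 0.2169] 0.2505249978667443
scene boss 78 [0.5753 0.2015 0.1328] [574.4 203.7] rod below 18 [0.5767 0.2007 0.0604] rod above 146 [0.5753 0.201  0.1997] 0.24918557664341678
```

>>> step_arm(
  increments=[
    [0.0,0.0006,0.0003,0,-0.01],
    [0.0,0,0,-0.0005,0],
    [0.0,0,0,-0.0005,0],
    [0.0,0,0,0,0],
  ],
)

```text
clock: 18.18
position: [0.5418, 0.2691, 0.0948]
ee_rot: [0.378, 0.598, -0.378, 0.598]
ft_force: [-1.4, -1.7, -0.8]
grip_width: 0.15
```

>>> step_arm(
  increments=[
    [0.0,0,0,-0.0005,0],
    [0.0,0,0,-0.0003,0],
    [0.0,0,0,0,0],
  ],
)

```text
clock: 18.43
position: [0.5419, 0.2692, 0.0943]
ee_rot: [0.378, 0.598, -0.378, 0.598]
ft_force: [-3.1, -1.2, 1.2]
grip_width: 0.15
```

```bash
python3 chk.py 2>/dev/null
```

```text
yaw -64.61 tilt [-1.e+00  4.e-04 -1.e-04] pos [0.5419 0.2692 0.0943] F [-3.1  -1.24  1.19] T [-0.31  0.64 -0.31] gw 0.15 t 18.4333
bar z slope [0.002  0.0241] lat [0.005  0.0007] ring -65.6 1.1 33.3 plane [-0.001  -0.0006  0.023 ] -> bore along 69.4
bore by arm [0.5721 0.2059] underside 0.0883 joints [-0.76  0.4   0.28  1.69 -0.12  1.07  0.  ]
top boss 135 [0.5714 0.2033 0.1326] [572.6 205.4] rod below 0 [nan nan nan] rod above 90 [0.5712 0.2015 0.2131] 0.25128475151071494
scene boss 79 [0.5757 0.2008 0.1316] [573.  204.8] rod below 16 [0.5761 0.202  0.0593] rod above 148 [0.5752 0.2012 0.1987] 0.24987581482609622
```

>>> step_arm(
  increments=[
    [0.0,-0.0005,0,0,0],
    [0.02,0,0,0,0],
    [0.03,0,0,0,0],
    [0.045,0,0,0,0],
    [0.05,0,0,0,0],
    [0.05,0,0,0,0],
    [0.05,0,0,0,0],
  ],
)

```text
clock: 19.17
position: [0.5413, 0.2692, 0.0941]
ee_rot: [0.378, 0.598, -0.378, 0.598]
ft_force: [0.4, 0.3, -0.6]
grip_width: 0.588
```

>>> step_arm(
  increments=[
    [0.05,0,0,0.01,0],
    [0.05,0,0,0.02,0],
    [0.05,0,0,0.03,0],
    [0.05,0,0,0.03,0],
    [0.05,0,0,0.03,0],
    [0.05,0,0,0.03,0],
    [0.05,0,0,0.03,0],
    [0.05,0,0,0.03,0],
    [0.05,0,0,0.03,0],
    [0.05,0,0,0.02,0],
    [0.05,0,0,0,0],
    [0.05,0,0,0,0],
  ],
)

```text
clock: 20.17
position: [0.5416, 0.2691, 0.3558]
ee_rot: [0.379, 0.597, -0.377, 0.598]
ft_force: [-0.9, -0.5, -0.5]
grip_width: 0.583
```

```bash
cat > fin.py <<'E'
from h import *
y,m,o=yaw();print(o['position'],o['ft_force'],o['grip_width'],o['clock'])
c=np.array([.5722,.2059])
ims=[]
for n in('wrist','scene','top'):
    p=camera(n);P=cloud(p);D=P[...,:2]-c;d=np.hypot(D[...,0],D[...,1])
    k=(P[...,2]>.09)&(P[...,2]<.14)&(d<.175)
    b=P[k&(d<.03)&(P[...,2]>.125)];print(n,'boss top',len(b),np.median(b,axis=0).round(4))
    a=np.radians(-65);u=D@[np.cos(a),np.sin(a)];v=D@[-np.sin(a),np.cos(a)]
    for s in(1,-1):
        g=k&(s*u>.03)&(s*u<.1)&(abs(v)<.02)&(P[...,2]>.112)
        if g.sum()>10: print(' bar',s,g.sum(),'z',np.median(P[g][:,2]).round(4),'v',v[g].mean().round(4),'u',u[g].mean().round(3))
        g=k&(s*u>.1)&(abs(v)<.04)&(P[...,2]>.1)
        if g.sum()>10: print(' ring',s,g.sum(),'z90',np.percentile(P[g][:,2],90).round(4),'v',v[g].mean().round(4))
    if k.any():
        r,q=np.nonzero(k);x=p['color'][max(r.min()-50,0):r.max()+50,max(q.min()-15,0):q.max()+15][...,::-1]
        ims.append(cv2.resize(x,(int(x.shape[1]*400/x.shape[0]),400),interpolation=cv2.INTER_CUBIC))
x=np.hstack(ims);f=min(1,800/x.shape[1]);cv2.imwrite('pics/fin.png',cv2.resize(x,None,fx=f,fy=f))
E
python3 fin.py
```

```text
[0.54163081 0.26909031 0.35578749] [-0.86916553 -0.46440122 -0.47696594] 0.5831912500137715 20.1667
wrist boss top 411 [0.5693 0.2117 0.1331]
 bar 1 151 z 0.1179 v 0.0009 u 0.086
 ring 1 909 z90 0.1186 v 0.0009
 bar -1 591 z 0.1182 v 0.0004 u -0.065
 ring -1 980 z90 0.1193 v 0.0008
scene boss top 83 [0.5773 0.2013 0.1314]
 bar 1 89 z 0.1163 v 0.0012 u 0.067
 ring 1 307 z90 0.117 v 0.0007
 bar -1 64 z 0.1164 v 0.0013 u -0.07
 ring -1 169 z90 0.1176 v 0.0072
top boss top 141 [0.5702 0.2019 0.1329]
 bar 1 178 z 0.1175 v 0.0006 u 0.065
 ring 1 277 z90 0.1196 v 0.0042
 bar -1 211 z 0.1176 v 0.001 u -0.065
 ring -1 222 z90 0.1197 v -0.0008
```

View pics/fin.png

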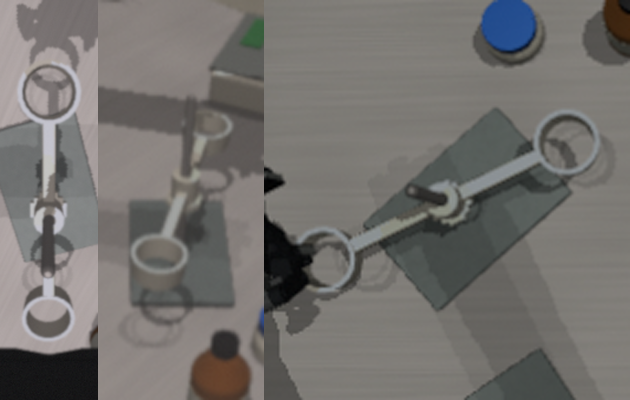

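```bash
python3 -c "
from workcell import ticket
print(ticket.hand_in())"
```

```text
the job is handed in; nothing more can be done
None
```

The holder is back on the larger stand, seated over the pin and level. The job was handed in at about 20 s on the robot clock, out of 72 s allowed.

**What I did:** I gripped the holder by its near arm (grip_b) and threaded the boss over the rod. It went down in small steps with under about 1.5 N of side force. It came to rest on the pin, pressing at most about 7 N. I then turned it about 10° about the rod until the slot dropped over the pin, and lowered it the last 9 mm in steps of 1 mm or less. Finally I let go and raised the hand clear.

**Last checks, after release:**

| Check | Measured | Expected if fully home |
|---|---|---|
| Boss top height (wrist and top cameras) | 133 mm | 133.5 mm |
| Arm top height, both arms (wrist and top cameras) | 117.5–118.2 mm | 118.5 mm |
| Difference between the two arms | 0.3 mm or less | 0 |

- **Force:** the wrist force was back to about zero, with nothing touching the robot.
- **Disagreement:** the scene camera read about 2 mm lower on every height (boss 131.4 mm, arms 116.4 mm). That is about its calibration error, and it also showed the holder level.
- **Slip in the approach:** I fell 30 mm short when first moving over the rod. The check before lowering caught it and I corrected it.
- **Bystanders:** the arm never went near the bottle, jar or funnel. I did not re-measure their positions at the end.

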